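# Find the loose wing-jig knob and mark it

### The arm

A 7-joint arm with a two-finger parallel gripper is mounted at the origin on the work surface. World frame = base frame: x ahead of the robot, y to its left, z up, the work surface at z = 0. Lengths are in m, angles in rad, forces in N, time in s.
With the tool pointing down it reaches from about 0.4 to 0.85 m from the base axis. Payload 6.9 kg.
Tool frame: the origin (TCP) lies at the centre of the arm's flange, where the gripper is bolted on; the fingertips stand 173 mm ahead of it and the grasp point (between the pads) lies 155 mm ahead of it; z points along the fingers, y is the direction in which the jaws open and shut (so a half turn about z gives the same grasp; the last joint's range is limited). The gripper opens to 85 mm and grips with 20 to 120 N. Pads are 22 mm wide; open, the fingers measure 114 mm over their backs; the gripper's body (76 mm by 85 mm) begins 54 mm behind the grasp point. The pads swing forward as they close: fully open they stand 13 mm farther back than shut.
Start: joints at [-1.173, 0.507, -0.238, 1.5, 0.126, 1.149, -0.155], TCP at [0.18, 0.598, 0.405] pointing down, gripper open.
Joint ranges: [-3.08, 3.08], [-0.24, 2.05], [-1.43, 1.35], [0, 2.5], [-1.52, 4.66], [0.17, 1.96], [-2.89, 2.89]. Speed limits (rad/s): [2.39, 2.39, 3.14, 3.14, 3.14, 3.14, 3.14].

### API

Orientations are given as a unit quaternion [x, y, z, w].
In Python, from bench import ctrl gives the robot as it stands.
- The arm moves only by the tool step_arm, never from a script. Its argument "commands" is one flat list of numbers, 5 for each row, row after row: the shift along the world's x, y, z in mm, then the turn about the world's z in degrees, then the opening, from 0 (shut) to 1 (fully open). In form: [dx, dy, dz, roll, jaw, dx, dy, dz, roll, jaw, ...]. A call has 1 to 10 rows; each row is the pose to reach, as a shift and turn from the pose commanded when the call began; what a row does not reach only later rows make up. A row lasts 1/12 s, in which the tool goes at most 41.7 mm and 7.16 degrees, less where a joint would pass 70% of its speed; a pose out of reach is approached as far as the arm can. A call with a gripper value outside its range is refused whole. The fingers move at their own pace and stop on an object; the grip force is fixed at half the most. Time passes only in rows, so rows that repeat a pose let the fingers close. It gives the time, the measured TCP pose, the force and the opening at its end, in the units of the state.
- ctrl.get_state(): the state, without advancing time (a new reading comes with each control period).
- ctrl.camera(name): name is "side" or "top"; returns a dict with "img" (400x640x3 uint8, red, green, blue), "fx", "fy", "cx", "cy" (pixels), "R" (3x3) and "t" (3): a world point X has camera coordinates R X + t. Camera axes: x right, y down, z forward; pixel columns grow to the right and rows downward; lengths in m; the calibration is good to about 2 mm. A picture is of the moment at which its call begins. There is no depth.
- ctrl.finish_job(): hands the job in, once; it reports no verdict.
Trained networks look in the newest picture that a camera, given by its name, has taken for a name from the list of things; names that differ only in an ending like _2 or _b are one class to them, and where a whole thing is asked for, a point or a joint stands for the part that bears it (a point fixed in the world has none). Each returns a list of dicts, best first, with "score" (0 to 1); they miss things now and then, are a little off and sometimes report something else, mostly with a low value. They report only what shows in the picture. A call takes as long as a camera call. They do not tell look-alikes from the thing itself.
- ctrl.cut_out(camera, label): "mask" (400x640 bool, what is visible of it) and "rect" ([left, top, right, bottom] in pixels, round what is visible of it).
- ctrl.tip_of(camera, label): "uv" ([column, row] in pixels: a listed point, or the origin of a listed thing).
The state is a dict: "time": time; "q": joint angles; "joint_vel": joint speeds; "joint_efforts": joint torques, N m; "eef_pos": TCP position; "tcp_rot": TCP orientation; "wrist_force": force on the tool from outside, world axes, zero at the start; "moment": the same for the moment, N m; "width": finger opening in m.
Only numpy, scipy, OpenCV 4.12 (cv2) and the standard library are available. Lean on these libraries where they do the work, as an engineer would, in place of code of your own. Each camera call takes 0.05 s, during which the arm holds its last target.

### The job

One of the four black knobs that clamp the wing panel in its jig has worked loose: try turning them one after another until you find the one that gives easily, and leave it turned by 30 degrees or more, either way, from where it was. Then stand the aluminium marker post upright on the dark disc in front of that loose knob and let go of it. Leave the jar, screwdriver and propeller where they are.

Things in the scene. Friction and masses are not known exactly. Their poses are not given: they have to be found in the camera images.
- hub_p (a point): Centre of the top face of one of four identical black clamp knobs, in a row 105 mm apart on an aluminium strap (top 52 mm above the bench). Grip: a flat-sided bar 64 mm long, 14 mm thick, 26 mm tall, centred on the upright turning axis, its top 100 mm above the bench. Site x axis along the bar, away from tip; z up. Any of the four may be the loose one; letters tell nothing.
- tip_p (a point): End of the top of knob p's bar, 32 mm from hub_p: the end nearer the robot. Moves with the knob.
- knob_p (a joint): Angle of knob p (rad), anticlockwise from above positive; 0: bar square to the row, pointing to its disc. Starts between -0.45 and 0.45, can turn from -1.6 to 1.6. A tight knob is wrench-tight (over 10 N m) and will not turn; the loose one turns either way at about 0.08 N m and stays where it is left.
- mark_p (a point): Centre of the dark steel disc (52 mm across, flush with the top of the white jig board, 18 mm above the bench) that belongs to knob p: straight in front of it, 97 mm from its axis square to the row, on the robot's side of the grey wing panel. Axes as the jig: x from disc to knob, y along the row, z up.
- hub_q (a point): Centre of the top face of one of four identical black clamp knobs, in a row 105 mm apart on an aluminium strap (top 52 mm above the bench). Grip: a flat-sided bar 64 mm long, 14 mm thick, 26 mm tall, centred on the upright turning axis, its top 100 mm above the bench. Site x axis along the bar, away from tip; z up. Any of the four may be the loose one; letters tell nothing.
- tip_q (a point): End of the top of knob q's bar, 32 mm from hub_q: the end nearer the robot. Moves with the knob.
- knob_q (a joint): Angle of knob q (rad), anticlockwise from above positive; 0: bar square to the row, pointing to its disc. Starts between -0.45 and 0.45, can turn from -1.6 to 1.6. A tight knob is wrench-tight (over 10 N m) and will not turn; the loose one turns either way at about 0.08 N m and stays where it is left.
- mark_q (a point): Centre of the dark steel disc (52 mm across, flush with the top of the white jig board, 18 mm above the bench) that belongs to knob q: straight in front of it, 97 mm from its axis square to the row, on the robot's side of the grey wing panel. Axes as the jig: x from disc to knob, y along the row, z up.
- hub_r (a point): Centre of the top face of one of four identical black clamp knobs, in a row 105 mm apart on an aluminium strap (top 52 mm above the bench). Grip: a flat-sided bar 64 mm long, 14 mm thick, 26 mm tall, centred on the upright turning axis, its top 100 mm above the bench. Site x axis along the bar, away from tip; z up. Any of the four may be the loose one; letters tell nothing.
- tip_r (a point): End of the top of knob r's bar, 32 mm from hub_r: the end nearer the robot. Moves with the knob.
- knob_r (a joint): Angle of knob r (rad), anticlockwise from above positive; 0: bar square to the row, pointing to its disc. Starts between -0.45 and 0.45, can turn from -1.6 to 1.6. A tight knob is wrench-tight (over 10 N m) and will not turn; the loose one turns either way at about 0.08 N m and stays where it is left.
- mark_r (a point): Centre of the dark steel disc (52 mm across, flush with the top of the white jig board, 18 mm above the bench) that belongs to knob r: straight in front of it, 97 mm from its axis square to the row, on the robot's side of the grey wing panel. Axes as the jig: x from disc to knob, y along the row, z up.
- hub_s (a point): Centre of the top face of one of four identical black clamp knobs, in a row 105 mm apart on an aluminium strap (top 52 mm above the bench). Grip: a flat-sided bar 64 mm long, 14 mm thick, 26 mm tall, centred on the upright turning axis, its top 100 mm above the bench. Site x axis along the bar, away from tip; z up. Any of the four may be the loose one; letters tell nothing.
- tip_s (a point): End of the top of knob s's bar, 32 mm from hub_s: the end nearer the robot. Moves with the knob.
- knob_s (a joint): Angle of knob s (rad), anticlockwise from above positive; 0: bar square to the row, pointing to its disc. Starts between -0.45 and 0.45, can turn from -1.6 to 1.6. A tight knob is wrench-tight (over 10 N m) and will not turn; the loose one turns either way at about 0.08 N m and stays where it is left.
- mark_s (a point): Centre of the dark steel disc (52 mm across, flush with the top of the white jig board, 18 mm above the bench) that belongs to knob s: straight in front of it, 97 mm from its axis square to the row, on the robot's side of the grey wing panel. Axes as the jig: x from disc to knob, y along the row, z up.
- marker: Turned aluminium marker post, 70 mm tall, about 80 g: foot disc 36 mm across and 10 mm high, thin 12 mm stem, plain cylindrical head 22 mm across from 46 to 70 mm height (grip it there). Origin at the centre of the underside, z up. It stands on the bench to the left or right of the jig.
- jar: White plastic jar, 48 mm across, 70 mm tall, standing on the bench on the other side of the jig from the marker; bystander. Origin at the centre of its underside.
- screwdriver: Screwdriver, 190 mm, lying on the bench to the robot's left; bystander. Its x axis runs from handle to blade.
- propeller: Spare two-blade propeller, 205 mm across, 12 mm thick at the hub, lying flat on the bench to the robot's right; bystander. Origin at the hub's underside, x axis along the blades.
Things that resemble listed ones, but are neither listed nor needed, are in the scene too. What is shaped like the marker but orange is not meant.

How it is judged:
By the outcome, as a careful person would: the job done as asked, in the order asked, and still so for the second after the job is handed in, with the robot touching nothing.
It also fails if it takes over 72 s, if anything falls off the work surface, if the arm or the gripper's body presses on something with over 40 N, if the wrist force passes 120 N, or if a joint passes its speed limit or range.

## Working session

There is one attempt and no reset: what is moved stays moved. The work goes in short steps, Python scripts to look and compute and a tool call to move; the robot and the scene stay as the last step left them, time stands still between calls to the robot, and variables do not carry over. Pictures are saved under pics/ and viewed, and the job is handed in when it is done.

Besides the shell and the picture viewer there is one more tool, called after ">>>" as a command line: name --argument value ..., lists and objects as JSON in quotes. step_arm: Moves the arm, as the interface text tells. Its arguments: {"type":"object","properties":{"commands":{"type":"array","items":{"type":"number"}}},"required":["commands"]}

```bash
mkdir -p pics; ls; cat > h.py <<'E'
import numpy as np, cv2, json
from bench import ctrl
def cam(n,f=None):
    c=ctrl.camera(n)
    if f: cv2.imwrite('pics/'+f,c['img'][:,:,::-1])
    return c
def ray(c,uv):
    R=np.array(c['R']);t=np.array(c['t'])
    d=R.T@np.array([(uv[0]-c['cx'])/c['fx'],(uv[1]-c['cy'])/c['fy'],1.])
    return -R.T@t,d
def atz(c,uv,z):
    o,d=ray(c,uv);return o+d*(z-o[2])/d[2]
def proj(c,X):
    p=np.array(c['R'])@np.array(X)+np.array(c['t'])
    return np.array([c['cx']+c['fx']*p[0]/p[2],c['cy']+c['fy']*p[1]/p[2]])
E
python3 - <<'E'
from h import *
np.set_printoptions(precision=3,suppress=True)
for n in ('top','side'):
    c=cam(n,n+'0.png')
    print(n,ray(c,(320,200)),c['fx'])
    for l,z in [('hub_p',.1),('tip_p',.1),('mark_p',.018),('marker',0),('jar',0),('screwdriver',0.01),('propeller',0)]:
        for d in ctrl.tip_of(n,l)[:8]: print(l,np.round(d['uv'],1),round(d['score'],2),atz(c,d['uv'],z))
s=ctrl.get_state();print(s)
E
```

```text
pics
top (array([ 0.439, -0.013,  1.525]), array([ 0.09 ,  0.034, -0.996])) 435.01632463555603
hub_p [334.6 183.1] 0.66 [ 0.624 -0.012  0.1  ]
hub_p [277.5 183.4] 0.57 [0.62  0.177 0.1  ]
hub_p [305.5 181. ] 0.49 [0.629 0.084 0.1  ]
hub_p [372.1 180.1] 0.49 [ 0.636 -0.136  0.1  ]
hub_p [433.3 230.6] 0.29 [ 0.473 -0.335  0.1  ]
tip_p [340.9 188. ] 0.53 [ 0.608 -0.033  0.1  ]
tip_p [300.5 193.5] 0.5 [0.588 0.1   0.1  ]
tip_p [369.3 187.5] 0.42 [ 0.611 -0.127  0.1  ]
tip_p [279.3 194. ] 0.4 [0.585 0.17  0.1  ]
mark_p [370.5 181.9] 0.73 [ 0.64  -0.137  0.018]
marker [451.5 220.8] 0.62 [ 0.51  -0.421  0.   ]
marker [415.5 211.6] 0.46 [ 0.54  -0.296  0.   ]
marker [432.5 231.5] 0.4 [ 0.472 -0.355  0.   ]
jar [224.6 221.6] 0.7 [0.495 0.373 0.   ]
screwdriver [198.1 186.9] 0.8 [0.615 0.469 0.01 ]
propeller [462.  194.8] 0.6 [ 0.602 -0.459  0.   ]
side (array([ 0.322, -1.228,  1.124]), array([ 0.159,  0.756, -0.635])) 513.6332432772147
hub_p [338.5 197.1] 0.72 [ 0.639 -0.007  0.1  ]
hub_p [326.8 178.7] 0.61 [0.623 0.094 0.1  ]
hub_p [319.3 164.1] 0.52 [0.616 0.18  0.1  ]
hub_p [348.8 223.7] 0
[... 316 characters left out ...]
 [318.3 331.3] 0.48 [ 0.491 -0.423  0.   ]
jar [279.8 157.5] 0.49 [0.505 0.389 0.   ]
screwdriver [306.8 143.3] 0.67 [0.621 0.451 0.01 ]
screwdriver [328.2 200.8] 0.27 [0.628 0.087 0.01 ]
propeller [362.5 337.7] 0.96 [ 0.599 -0.465  0.   ]
{'time': 0.8, 'q': array([-1.172,  0.507, -0.238,  1.5  ,  0.126,  1.149, -0.155]), 'joint_vel': array([-0.001,  0.002,  0.   , -0.   ,  0.002, -0.   ,  0.   ]), 'joint_efforts': array([ -0.001, -62.029,  -2.185, -24.995,   0.014,   0.002,  -0.   ]), 'eef_pos': array([0.18 , 0.598, 0.405]), 'tcp_rot': array([0.146, 0.989, 0.   , 0.   ]), 'wrist_force': array([ 0.146, -0.265, -0.586]), 'moment': array([-0.044,  0.011,  0.019]), 'width': 0.08542267534030004}
```

```bash
python3 - <<'E'
import cv2
t=cv2.imread('pics/top0.png');s=cv2.imread('pics/side0.png')
cv2.imwrite('pics/topz.png',cv2.resize(t[150:260,180:480],(800,293),interpolation=cv2.INTER_CUBIC))
cv2.imwrite('pics/sidez.png',cv2.resize(s[130:350,250:400],(409,600),interpolation=cv2.INTER_CUBIC))
E
```

```text
(no output)
```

View pics/top0.png

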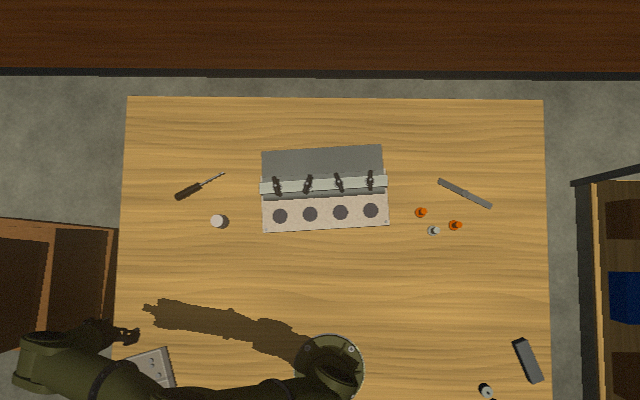

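```bash
sleep 0
```

```text
(no output)
```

View pics/topz.png

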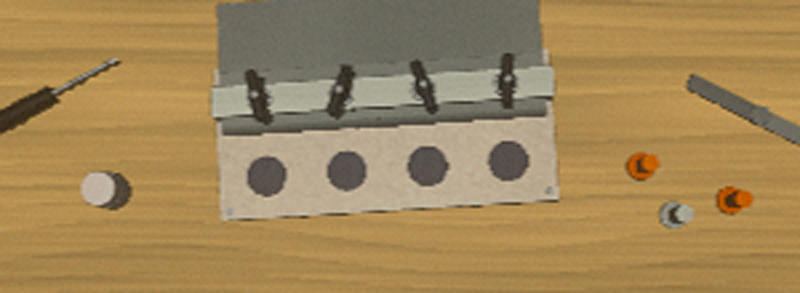

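View pics/sidez.png

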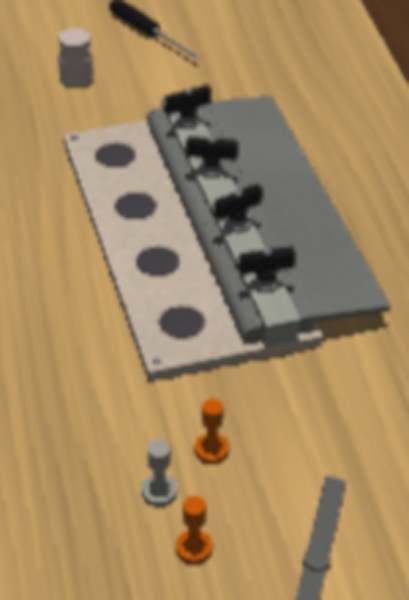

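```bash
python3 - <<'E'
from h import *
np.set_printoptions(precision=4,suppress=True)
ct=cam('top');cs=cam('side')
def discs(c,boxes):
    g=c['img'].mean(2);out=[]
    for (u,v,w,h) in boxes:
        m=np.zeros(g.shape,np.uint8);m[v-h:v+h+1,u-w:u+w+1]=(g[v-h:v+h+1,u-w:u+w+1]<105)
        n,l,st,ce=cv2.connectedComponentsWithStats(m)
        k=l[v,u];out.append(np.append(atz(c,ce[k],.018),st[k,4]))
    return np.array(out)
T=discs(ct,[(280,216,11,10),(310,214,11,10),(341,212,11,10),(371,210,11,10)])
S=discs(cs,[(292,187,9,6),(300,205,10,7),(308,226,10,8),(317,248,11,9)])
print(T);print(S)
for n,c in(('top',ct),('side',cs)):
    ctrl.camera(n)
    for d in ctrl.cut_out(n,'knob_p'): 
        m=d['mask'];ys,xs=np.nonzero(m);print(n,d['rect'],round(d['score'],2),m.sum(),atz(c,(xs.mean(),ys.mean()),.09))
    for d in ctrl.cut_out(n,'marker'): 
        m=d['mask'];print(n,d['rect'],round(d['score'],2),m.sum(),c['img'][m].mean(0))
E
```

```text
[[  0.5178   0.1776   0.018  167.    ]
 [  0.5265   0.073    0.018  162.    ]
 [  0.5341  -0.0319   0.018  171.    ]
 [  0.5423  -0.1368   0.018  172.    ]]
[[  0.5177   0.1792   0.018   91.    ]
 [  0.5262   0.0748   0.018  108.    ]
 [  0.5344  -0.0302   0.018  124.    ]
 [  0.5423  -0.1347   0.018  141.    ]]
top [335.0, 173.9, 347.6, 194.3] 0.66 110 [ 0.6301 -0.0264  0.09  ]
top [306.0, 176.2, 312.0, 195.3] 0.5 90 [0.6203 0.0788 0.09  ]
top [271.9, 176.0, 279.1, 194.9] 0.44 100 [0.6125 0.182  0.09  ]
top [430.5, 226.7, 439.4, 235.5] 0.47 68 [128.4559 124.8382 108.    ]
top [413.6, 208.3, 428.5, 217.8] 0.44 98 [163.1224  84.1224  12.602 ]
top [332.2, 169.1, 346.2, 189.5] 0.28 87 [69.3563 64.2759 55.5057]
side [309.1, 162.1, 327.8, 172.6] 0.66 154 [0.6133 0.1775 0.09  ]
side [327.6, 198.0, 349.2, 213.7] 0.66 197 [ 0.6297 -0.0326  0.09  ]
side [337.3, 220.8, 357.7, 235.9] 0.52 186 [ 0.6382 -0.1351  0.09  ]
side [303.0, 292.5, 314.5, 317.9] 0.78 208 [107.9135 104.6346  94.4375]
side [325.4, 278.6, 332.7, 300.5] 0.67 219 [134.621   73.9406  23.2877]
side [313.6, 314.5, 327.2, 338.7] 0.67 242 [135.8058  71.4628  19.3182]
```

```bash
python3 - <<'E'
from h import *
np.set_printoptions(precision=4,suppress=True)
ct=ctrl.camera('top');cs=ctrl.camera('side')
H=np.array([[.6145,.1859],[.6230,.0814],[.6309,-.0236],[.6390,-.1283]])
for n,c in (('top',ct),('side',cs)):
    g=c['img'].max(2);P=[]
    xs=np.arange(-.045,.0451,.0005)
    for h in H:
        # orthophoto at z=.1, fit bar
        X,Y=np.meshgrid(h[0]+xs,h[1]+xs,indexing='ij')
        pts=np.stack([X,Y,np.full_like(X,.1)],-1)@np.array(c['R']).T+np.array(c['t'])
        u=(c['cx']+c['fx']*pts[...,0]/pts[...,2]).astype(np.float32);v=(c['cy']+c['fy']*pts[...,1]/pts[...,2]).astype(np.float32)
        o=cv2.remap(c['img'],u,v,cv2.INTER_LINEAR)
        P.append(o[::-1,::-1])
        d=(o.max(2)<60).astype(float)
        best=None
        for a in np.radians(np.arange(-35,40,1.)):
            for dx in np.arange(-.01,.0101,.002):
                for dy in np.arange(-.01,.0101,.002):
                    A,B=np.meshgrid(xs-dx,xs-dy,indexing='ij')
                    p=A*np.cos(a)+B*np.sin(a);q=-A*np.sin(a)+B*np.cos(a)
                    m=(abs(p)<.032)&(abs(q)<.007)
                    s=d[m].sum()-.5*d[~m].sum()*0
                    if best is None or s>best[0]:best=(s,np.degrees(a),dx,dy,m.sum())
        print(n,best)
    cv2.imwrite('pics/ortho_%s.png'%n,cv2.resize(np.hstack(P)[:,:,::-1],None,fx=1.1,fy=1.1))
E
```

```text
top (np.float64(1283.0), np.float64(17.0), np.float64(-0.002), np.float64(-0.006), np.int64(3585))
top (np.float64(1921.0), np.float64(-19.0), np.float64(-0.004), np.float64(-0.004), np.int64(3585))
top (np.float64(1431.0), np.float64(21.0), np.float64(-0.004), np.float64(0.0), np.int64(3583))
top (np.float64(1106.0), np.float64(1.0), np.float64(-0.002), np.float64(0.002), np.int64(3583))
side (np.float64(3274.0), np.float64(17.0), np.float64(-0.002), np.float64(-0.01), np.int64(3585))
side (np.float64(3377.0), np.float64(-8.0), np.float64(-0.004), np.float64(-0.01), np.int64(3585))
side (np.float64(3478.0), np.float64(28.0), np.float64(-0.002), np.float64(-0.01), np.int64(3583))
side (np.float64(3532.0), np.float64(11.0), np.float64(-0.004), np.float64(-0.01), np.int64(3585))
```

View pics/ortho_top.png

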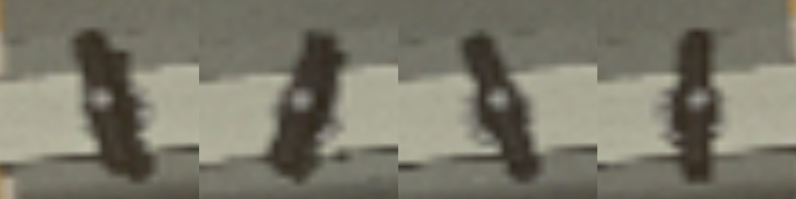

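View pics/ortho_side.png

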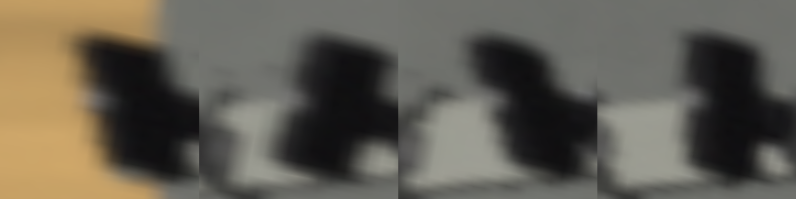

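>>> step_arm --commands '[434,-412,-95,36,0.7,434,-412,-95,36,0.7,434,-412,-95,36,0.7,434,-412,-95,36,0.7,434,-412,-95,36,0.7,434,-412,-95,36,0.7,434,-412,-95,36,0.7,434,-412,-95,36,0.7,434,-412,-95,36,0.7,434,-412,-95,36,0.7]'

```text
time: 2.13
eef_pos: [0.4801, 0.3134, 0.3393]
tcp_rot: [-0.167, 0.986, 0.0, 0.0]
wrist_force: [0.0, 1.8, 0.5]
width: 0.0599
```

```bash
cat > st.py <<'E'
from h import *
from scipy.spatial.transform import Rotation as Ro
s=ctrl.get_state();R=Ro.from_quat(s['tcp_rot']).as_matrix()
a=np.degrees(np.arctan2(R[1,1],R[0,1]))-90
print('t%.2f'%s['time'],np.round(s['eef_pos'],4),'psi %.1f'%((a+90)%180-90),'tilt',np.round(R[:2,2],3),'F',np.round(s['wrist_force'],1),'M',np.round(s['moment'],2),'w%.4f'%s['width'],'q7 %.2f'%s['q'][6])
E
python3 st.py
```

```text
t2.13 [0.4801 0.3134 0.3393] psi 19.2 tilt [0.001 0.   ] F [0.  1.8 0.5] M [ 0.04 -0.    0.  ] w0.0599 q7 1.08
```

>>> step_arm --commands '[134,-128,-29,0,0.7,134,-128,-29,0,0.7,134,-128,-29,0,0.7,134,-128,-29,0,0.7,134,-128,-29,0,0.7,134,-128,-29,0,0.7]'

```text
time: 2.63
eef_pos: [0.6166, 0.1806, 0.3087]
tcp_rot: [-0.163, 0.987, -0.002, -0.0]
wrist_force: [0.1, -0.5, -0.4]
width: 0.0597
```

```bash
python3 st.py; python3 -c "
from h import *
c=cam('top')
cv2.imwrite('pics/a.png',cv2.resize(c['img'][130:260,220:420,::-1],(800,520)))
c=cam('side')
cv2.imwrite('pics/b.png',cv2.resize(c['img'][60:260,240:400,::-1],(480,600)))"
```

```text
t2.63 [0.6166 0.1806 0.3087] psi 18.7 tilt [ 0.001 -0.004] F [ 0.1 -0.5 -0.4] M [-0.07 -0.02  0.01] w0.0597 q7 1.37
```

View pics/b.png

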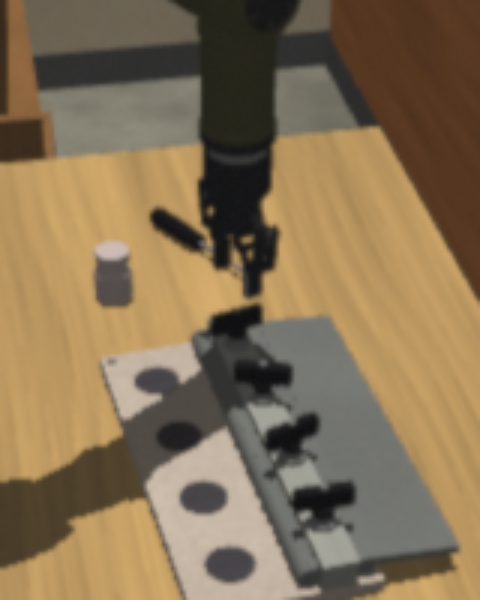

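The gripper hovers over the first knob (crop 235,320; full image ~318,167), jaws astride the bar. Descending.

>>> step_arm --commands '[0,0,-30,0,0.7,0,0,-62,0,0.7,0,0,-62,0,0.7,0,0,-62,0,0.7]'

```text
time: 3.07
eef_pos: [0.6116, 0.1884, 0.2477]
tcp_rot: [-0.168, 0.986, 0.0, -0.002]
wrist_force: [1.2, 0.7, 1.2]
width: 0.0597
```

```bash
python3 st.py
```

```text
t3.07 [0.6116 0.1884 0.2477] psi 19.4 tilt [-0.004 -0.   ] F [1.2 0.7 1.2] M [ 0.04 -0.    0.04] w0.0597 q7 1.34
```

Good position; close.

>>> step_arm --commands '[0,0,0,0,0,0,0,0,0,0,0,0,0,0,0,0,0,0,0,0,0,0,0,0,0,0,0,0,0,0]'

```text
time: 3.57
eef_pos: [0.6141, 0.186, 0.2505]
tcp_rot: [-0.166, 0.986, -0.001, 0.002]
wrist_force: [1.7, -2.2, 6.0]
width: 0.0127
```

```bash
python3 st.py
```

```text
t3.57 [0.6141 0.186  0.2505] psi 19.1 tilt [ 0.004 -0.001] F [ 1.7 -2.2  6. ] M [-0.74 -0.41  0.14] w0.0127 q7 1.34
```

>>> step_arm --commands '[0,0,0,-2,0,0,0,0,-4,0,0,0,0,-6,0,0,0,0,-6,0]'

```text
time: 3.9
eef_pos: [0.6141, 0.186, 0.2505]
tcp_rot: [-0.113, 0.994, -0.001, 0.002]
wrist_force: [0.5, -3.6, 5.3]
width: 0.0127
```

```bash
python3 st.py
```

```text
t3.90 [0.6141 0.186  0.2505] psi 13.0 tilt [ 0.004 -0.001] F [ 0.5 -3.6  5.3] M [-0.75 -0.35 -0.1 ] w0.0127 q7 1.25
```

>>> step_arm --commands '[0,0,0,-5,0,0,0,0,-10,0,0,0,0,-14,0,0,0,0,-14,0,0,0,0,-14,0]'

```text
time: 4.32
eef_pos: [0.6141, 0.1862, 0.2505]
tcp_rot: [0.007, 1.0, -0.0, 0.002]
wrist_force: [1.7, -3.2, 6.6]
width: 0.0128
```

```bash
python3 st.py; python3 -c "
from h import *
c=cam('top')
cv2.imwrite('pics/a2.png',cv2.resize(c['img'][150:230,240:400,::-1],(800,400),interpolation=cv2.INTER_CUBIC))
c=cam('side')
cv2.imwrite('pics/b2.png',cv2.resize(c['img'][100:260,270:390,::-1],(450,600),interpolation=cv2.INTER_CUBIC))"
```

```text
t4.32 [0.6141 0.1862 0.2505] psi -0.8 tilt [ 0.005 -0.001] F [ 1.7 -3.2  6.6] M [-0.76 -0.38 -0.07] w0.0128 q7 1.06
```

View pics/b2.png

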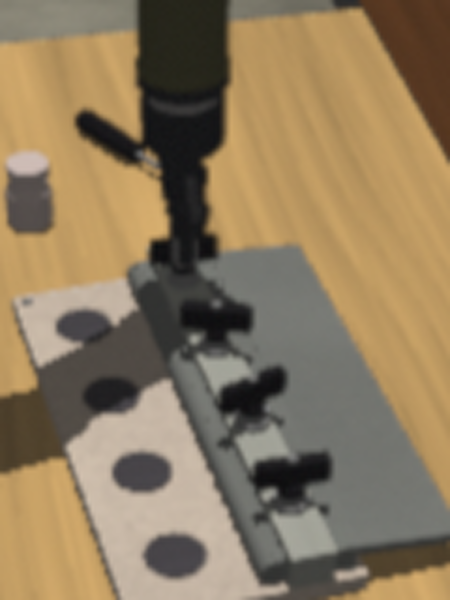

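View pics/a2.png

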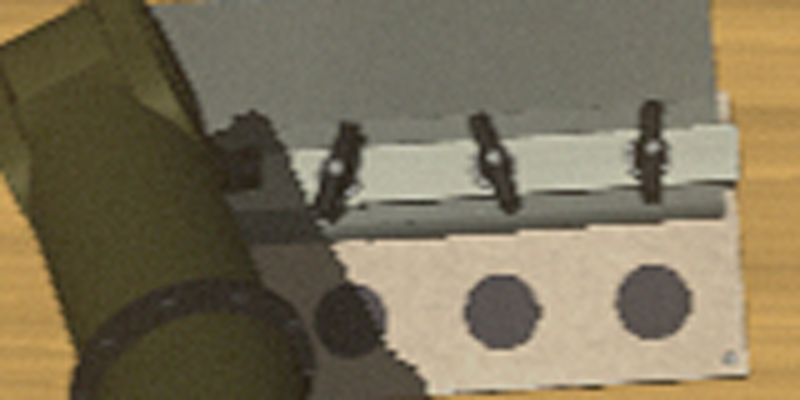

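The first knob follows the jaws for 20° at about 0.1 N·m (side crop, bar at 185,248 now turned), so it is the loose one. Turning it well past 30°.

>>> step_arm --commands '[0,0,0,-5,0,0,0,0,-10,0,0,0,0,-15,0,0,0,0,-20,0,0,0,0,-26,0,0,0,0,-26,0,0,0,0,-26,0]'

```text
time: 5.0
eef_pos: [0.6141, 0.1864, 0.2505]
tcp_rot: [0.232, 0.973, 0.0, 0.002]
wrist_force: [1.3, -3.7, 5.9]
width: 0.0127
```

```bash
python3 st.py
```

```text
t5.00 [0.6141 0.1864 0.2505] psi -26.8 tilt [ 0.005 -0.   ] F [ 1.3 -3.7  5.9] M [-0.77 -0.36 -0.07] w0.0127 q7 0.71
```

>>> step_arm --commands '[0,0,0,0,0.6,0,0,0,0,0.6,0,0,0,0,0.6,0,0,0,0,0.6,0,0,20,0,0.6,0,0,60,0,0.6,0,0,100,0,0.6,0,0,100,0,0.6]'

```text
time: 5.67
eef_pos: [0.6145, 0.1878, 0.3564]
tcp_rot: [0.231, 0.973, 0.003, 0.005]
wrist_force: [0.9, 1.0, 0.3]
width: 0.0513
```

```bash
python3 st.py
```

```text
t5.67 [0.6145 0.1878 0.3564] psi -26.8 tilt [0.011 0.004] F [0.9 1.  0.3] M [ 0.03 -0.08 -0.02] w0.0513 q7 0.72
```

```bash
python3 -c "
from h import *
c=cam('top')
cv2.imwrite('pics/a3.png',cv2.resize(c['img'][200:245,405:475,::-1],(784,504),interpolation=cv2.INTER_CUBIC))
for d in ctrl.cut_out('top','jar')[:1]: print(d['rect'])
c=cam('side')
cv2.imwrite('pics/b3.png',cv2.resize(c['img'][275:345,290:345,::-1],(472,600),interpolation=cv2.INTER_CUBIC))
for x,y in [(.478,-.355),(.54,-.3),(.5,-.42)]:
  for z in (0,.07): print(proj(c,(x,y,z)))
"
```

```text
[211.6, 213.8, 230.7, 227.1]
[308.85886867 311.74911955]
[308.66480261 294.93946852]
[326.8360089  292.98135314]
[327.22012159 276.18652153]
[321.61669162 329.85131255]
[321.8511107  313.07402381]
```

View pics/a3.png

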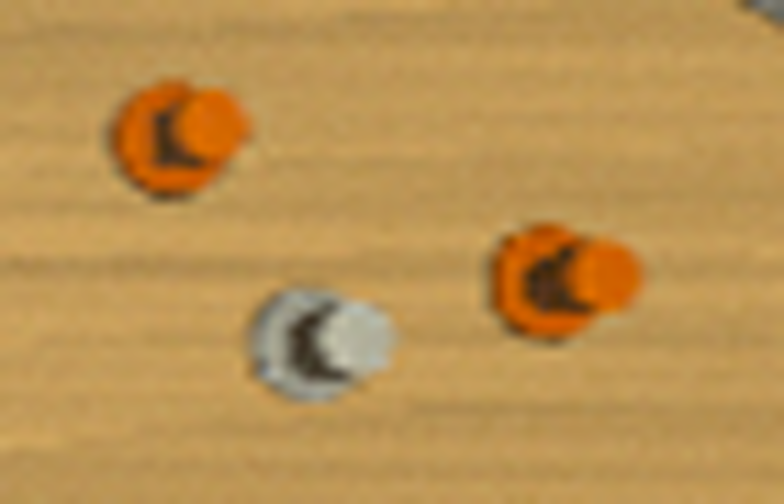

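View pics/b3.png

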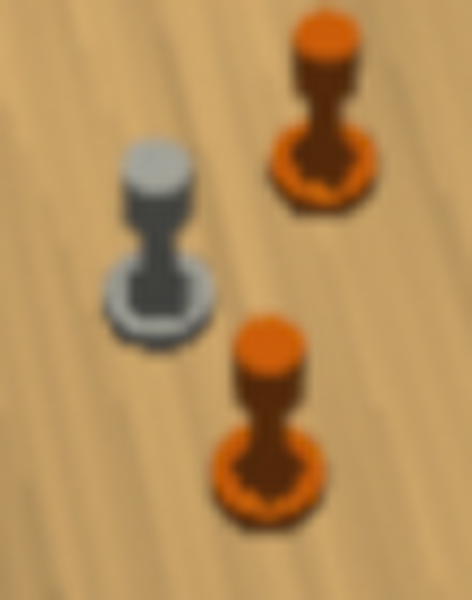

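The silver marker is at top (433,230) / side (308,310). The orange look-alikes are at top (420,212) and (453,225). Only the silver one is aluminium with the post shape, and it stands right of the jig, so it is the one meant.

```bash
python3 -c "
from h import *
c=cam('top');s=cam('side')
print(atz(c,(436.7,229.5),.07),atz(c,(432.1,230.2),.01),atz(s,(307.9,294.1),.07),atz(s,(308.2,309.2),.01))
print(atz(c,(419.6,211.9),.01),atz(c,(453.2,224.8),.01),atz(s,(290+322/8.58-.5,275+160/8.58-.5),.01),atz(s,(290+268/8.58-.5,275+470/8.58-.5),.01))
"
```

```text
[ 0.47718423 -0.35341794  0.07      ] [ 0.47609107 -0.35160792  0.01      ] [ 0.47654434 -0.35180177  0.07      ] [ 0.47645233 -0.35395204  0.01      ]
[ 0.53882465 -0.30877539  0.01      ] [ 0.49589822 -0.42439581  0.01      ] [ 0.53846477 -0.30895494  0.01      ] [ 0.49652447 -0.42497482  0.01      ]
```

>>> step_arm --commands '[-138,-540,0,-83,0.6,-138,-540,0,-83,0.6,-138,-540,0,-83,0.6,-138,-540,0,-83,0.6,-138,-540,0,-83,0.6,-138,-540,0,-83,0.6,-138,-540,0,-83,0.6,-138,-540,0,-83,0.6,-138,-540,0,-83,0.6,-138,-540,0,-83,0.6]'

```text
time: 6.75
eef_pos: [0.5086, -0.2182, 0.3471]
tcp_rot: [0.759, 0.651, -0.001, -0.001]
wrist_force: [0.6, -0.2, 0.4]
width: 0.0512
```

```bash
python3 st.py
```

```text
t6.75 [ 0.5086 -0.2182  0.3471] psi 81.3 tilt [-0.002  0.001] F [ 0.6 -0.2  0.4] M [0.01 0.01 0.02] w0.0512 q7 0.37
```

>>> step_arm --commands '[-32,-134,-50,-11,0.6,-32,-134,-50,-11,0.6,-32,-134,-50,-11,0.6,-32,-134,-50,-11,0.6,-32,-134,-50,-11,0.6,-32,-134,-50,-11,0.6,-32,-134,-50,-11,0.6]'

```text
time: 7.33
eef_pos: [0.478, -0.3497, 0.2974]
tcp_rot: [0.816, 0.578, -0.0, -0.001]
wrist_force: [1.0, -0.1, -0.2]
width: 0.0515
```

```bash
python3 st.py
```

```text
t7.33 [ 0.478  -0.3497  0.2974] psi 70.6 tilt [-0.001  0.002] F [ 1.  -0.1 -0.2] M [ 0.07 -0.04 -0.02] w0.0515 q7 0.47
```

>>> step_arm --commands '[-1,-2,-30,0,0.6,-1,-2,-60,0,0.6,-1,-2,-83,0,0.6,-1,-2,-83,0,0.6,-1,-2,-83,0,0.6]'

```text
time: 7.75
eef_pos: [0.4773, -0.351, 0.2149]
tcp_rot: [0.815, 0.579, -0.0, -0.001]
wrist_force: [0.9, -0.1, -0.1]
width: 0.0512
```

```bash
python3 st.py;  python3 -c "
from h import *
c=cam('side')
cv2.imwrite('pics/b4.png',cv2.resize(c['img'][235:345,270:380,::-1],(600,600),interpolation=cv2.INTER_CUBIC))"
```

```text
t7.75 [ 0.4773 -0.351   0.2149] psi 70.7 tilt [-0.002  0.002] F [ 0.9 -0.1 -0.1] M [-0.07 -0.02  0.02] w0.0512 q7 0.51
```

View pics/b4.png

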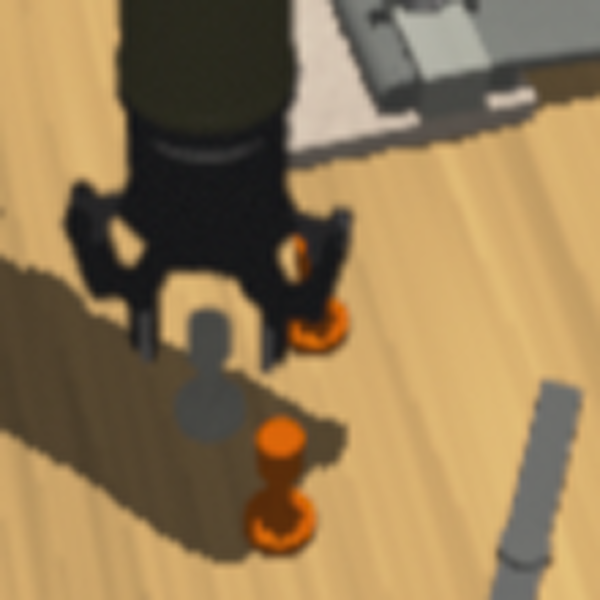

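The silver post's head (crop 208,330) lies centred between the pads and clear of both orange posts. Closing and lifting.

>>> step_arm --commands '[0,0,0,0,0,0,0,0,0,0,0,0,0,0,0,0,0,0,0,0,0,0,0,0,0,0,0,0,0,0]'

```text
time: 8.3
eef_pos: [0.4772, -0.3529, 0.2171]
tcp_rot: [0.816, 0.578, 0.001, 0.001]
wrist_force: [0.3, 1.0, 7.3]
width: 0.0201
```

```bash
python3 st.py
```

```text
t8.30 [ 0.4772 -0.3529  0.2171] psi 70.6 tilt [ 0.003 -0.001] F [0.3 1.  7.3] M [0.22 0.05 0.01] w0.0201 q7 0.51
```

>>> step_arm --commands '[0,0,15,0,0,0,0,40,0,0,0,0,70,0,0,0,0,100,0,0,0,0,120,0,0,0,0,120,0,0]'

```text
time: 8.8
eef_pos: [0.4772, -0.3537, 0.3407]
tcp_rot: [0.816, 0.578, 0.001, 0.004]
wrist_force: [1.2, -0.2, -0.7]
width: 0.0202
```

```bash
python3 st.py;  python3 -c "
from h import *
c=cam('side')
cv2.imwrite('pics/b5.png',cv2.resize(c['img'][205:345,270:380,::-1],(471,600),interpolation=cv2.INTER_CUBIC))"
```

```text
t8.80 [ 0.4772 -0.3537  0.3407] psi 70.6 tilt [ 0.007 -0.005] F [ 1.2 -0.2 -0.7] M [-0.08 -0.03  0.02] w0.0202 q7 0.45
```

View pics/b5.png

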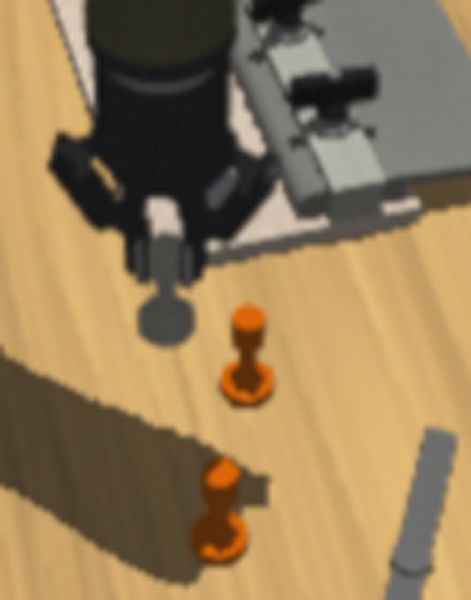

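>>> step_arm --commands '[41,532,0,-66,0,41,532,0,-66,0,41,532,0,-66,0,41,532,0,-66,0,41,532,0,-66,0,41,532,0,-66,0,41,532,0,-66,0,41,532,0,-66,0,41,532,0,-66,0,41,532,0,-66,0]'

```text
time: 9.68
eef_pos: [0.508, 0.0648, 0.3345]
tcp_rot: [0.999, 0.037, -0.001, 0.0]
wrist_force: [-0.1, -0.1, -1.7]
width: 0.0198
```

```bash
python3 st.py
```

```text
t9.68 [0.508  0.0648 0.3345] psi 4.2 tilt [-0.001 -0.   ] F [-0.1 -0.1 -1.7] M [ 0.01 -0.1   0.02] w0.0198 q7 -1.26
```

>>> step_arm --commands '[10,40,0,0,0,10,75,0,0,0,10,100,0,0,0,10,113,0,0,0,10,113,-20,0,0,10,113,-40,0,0,10,113,-60,0,0,10,113,-60,0,0,10,113,-60,0,0,10,113,-60,0,0]'

```text
time: 10.52
eef_pos: [0.5191, 0.1747, 0.276]
tcp_rot: [0.999, 0.039, 0.0, 0.0]
wrist_force: [0.5, -0.6, -1.0]
width: 0.02
```

```bash
python3 st.py;  python3 -c "
from h import *
c=cam('side')
cv2.imwrite('pics/b6.png',cv2.resize(c['img'][90:230,250:360,::-1],(471,600),interpolation=cv2.INTER_CUBIC))
print(proj(c,(.518,.1784,.018)))"
```

```text
t10.52 [0.5191 0.1747 0.276 ] psi 4.5 tilt [ 0.001 -0.   ] F [ 0.5 -0.6 -1. ] M [ 0.01 -0.    0.  ] w0.0200 q7 -1.38
[291.88560633 186.64897213]
```

View pics/b6.png

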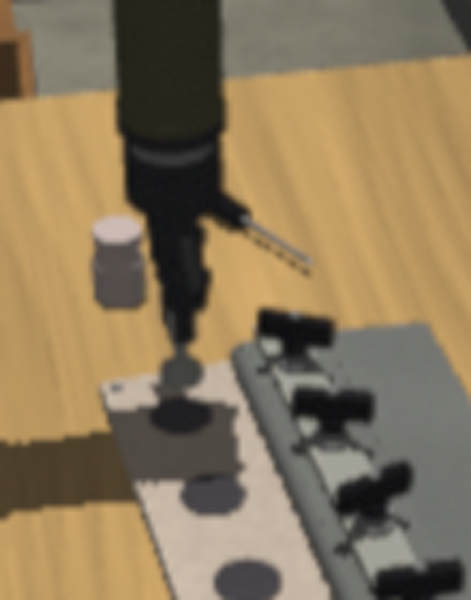

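The post hangs just above disc 1 (side image ~292,187). Lowering with a small correction.

>>> step_arm --commands '[-1,4,-12,0,0,-1,4,-24,0,0,-1,4,-32,0,0,-1,4,-36,0,0,-1,4,-38,0,0,-1,4,-38,0,0,-1,4,-38,0,0]'

```text
time: 11.15
eef_pos: [0.518, 0.1793, 0.2379]
tcp_rot: [0.999, 0.04, 0.0, -0.0]
wrist_force: [0.2, 0.8, -0.5]
width: 0.0201
```

```bash
python3 st.py
```

```text
t11.15 [0.518  0.1793 0.2379] psi 4.6 tilt [0.001 0.   ] F [ 0.2  0.8 -0.5] M [-0.02 -0.02 -0.01] w0.0201 q7 -1.35
```

>>> step_arm --commands '[0,0,-1,0,0,0,0,-2,0,0,0,0,-3,0,0,0,0,-3,0,0]'

```text
time: 11.48
eef_pos: [0.518, 0.1796, 0.2351]
tcp_rot: [0.999, 0.04, 0.001, -0.0]
wrist_force: [-1.3, 0.1, 6.0]
width: 0.0198
```

```bash
python3 st.py; python3 -c "
from h import *
c=cam('side')
cv2.imwrite('pics/b7.png',cv2.resize(c['img'][120:220,250:330,::-1],(480,600),interpolation=cv2.INTER_CUBIC))"
```

```text
t11.48 [0.518  0.1796 0.2351] psi 4.6 tilt [0.001 0.001] F [-1.3  0.1  6. ] M [-0.04  0.27 -0.05] w0.0198 q7 -1.35
```

View pics/b7.png

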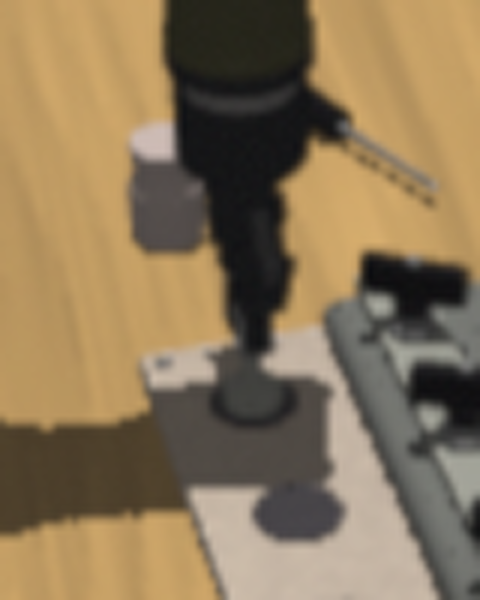

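Contact at 6 N, with the foot centred in the disc's dark ring (crop 252,398). Releasing and rising straight up.

>>> step_arm --commands '[0,0,0,0,0.3,0,0,0,0,0.6,0,0,0,0,0.6,0,0,0,0,0.6,0,0,0,0,0.6,0,0,20,0,0.6,0,0,60,0,0.6,0,0,100,0,0.6,0,0,140,0,0.6,0,0,140,0,0.6]'

```text
time: 12.37
eef_pos: [0.5196, 0.1786, 0.3815]
tcp_rot: [0.999, 0.04, 0.005, -0.002]
wrist_force: [2.4, -0.6, 0.0]
width: 0.0509
```

>>> step_arm --commands '[-150,120,50,0,0.6,-150,120,50,0,0.6,-150,120,50,0,0.6,-150,120,50,0,0.6,-150,120,50,0,0.6,-150,120,50,0,0.6,-150,120,50,0,0.6,-150,120,50,0,0.6]'

```text
time: 13.03
eef_pos: [0.3679, 0.2992, 0.4244]
tcp_rot: [0.999, 0.04, 0.0, 0.0]
wrist_force: [0.2, -0.7, 0.1]
width: 0.0514
```

```bash
python3 st.py; python3 -c "
from h import *
c=cam('side')
cv2.imwrite('pics/b8.png',cv2.resize(c['img'][120:240,250:370,::-1],(600,600),interpolation=cv2.INTER_CUBIC))
for l in ('marker','jar','screwdriver'):
  print(l,[(np.round(d['uv'],1),np.round(atz(c,d['uv'],.018 if l=='marker' else 0),3)) for d in ctrl.tip_of('side',l)])
c=cam('top')
cv2.imwrite('pics/a8.png',cv2.resize(c['img'][140:250,180:400,::-1],(800,400),interpolation=cv2.INTER_CUBIC))
print([(np.round(d['uv'],1),np.round(atz(c,d['uv'],.018),3)) for d in ctrl.tip_of('top','marker')])"
```

```text
t13.03 [0.3679 0.2992 0.4244] psi 4.6 tilt [ 0.001 -0.   ] F [ 0.2 -0.7  0.1] M [-0.05  0.    0.07] w0.0514 q7 -1.92
marker [(array([325.7, 293.6]), array([ 0.533, -0.316,  0.018])), (array([318.7, 335.4]), array([ 0.486, -0.448,  0.018])), (array([291.9, 184.2]), array([0.52 , 0.192, 0.018])), (array([339.8, 200.1]), array([0.665, 0.074, 0.018]))]
jar [(array([275.8, 155.4]), array([0.492, 0.406, 0.   ]))]
screwdriver [(array([326.1, 201.5]), array([0.623, 0.097, 0.   ])), (array([308.3, 145.1]), array([0.628, 0.453, 0.   ]))]
[(array([277.9, 215. ]), array([0.52 , 0.183, 0.018])), (array([449.9, 227.1]), array([ 0.488, -0.411,  0.018])), (array([416.9, 212.8]), array([ 0.535, -0.298,  0.018])), (array([271. , 192.5]), array([0.598, 0.209, 0.018]))]
```

View pics/b8.png

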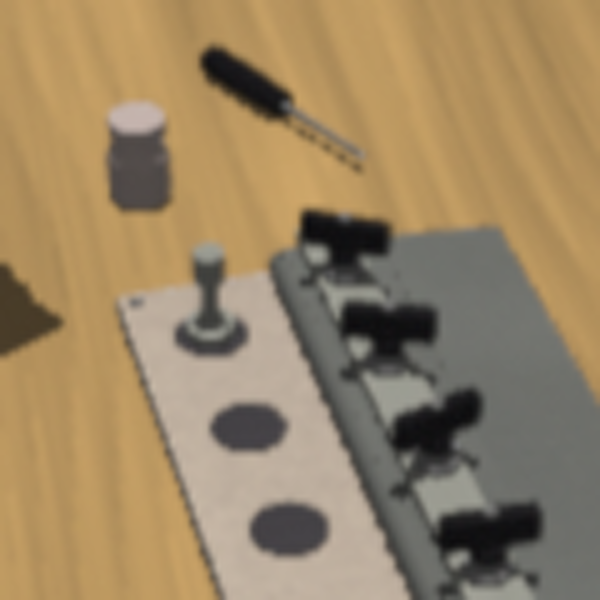

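View pics/a8.png

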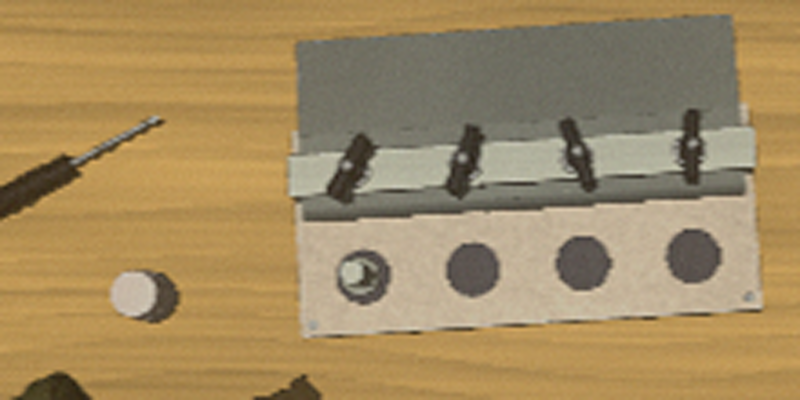

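The post stands upright, centred on disc 1 (side ~292,186; top ~279,215). Knob 1's bar now slants the other way (top ~277,185). The jar and screwdriver are unmoved and the arm is clear, so I'm handing in.

```bash
python3 -c "
from bench import ctrl
print(ctrl.finish_job())"
```

```text
the job is handed in; nothing more can be done
None
```

The job is handed in: the loose knob was the leftmost one as the robot sees it, and the marker post now stands upright on its disc.

- **Knob:** It was the first one I tried. It followed the gripper at roughly 0.1 N·m, and I turned it about 46° clockwise, from +19° to −27° in the world frame. I did not need to try the other three.
- **Marker:** I placed the silver post, not the orange look-alikes. The final pictures show it centred on the disc to within a few mm, with the gripper released and clear.
- **Bystanders:** The jar and screwdriver look unmoved in the last pictures. I did not check the propeller again at the end, but the arm only came near it hovering over and lifting the marker.
- **Disagreement:** In the last side view the network put the marker's foot at y = 0.192, about 13 mm off. The top view gave (0.520, 0.183), and the arm pose at release was (0.518, 0.180) against the disc centre at (0.518, 0.178). The side picture itself shows the foot centred inside the disc, so I took the network value as noise.

The job took about 13 s. The wrist force stayed under 8 N in every reading.

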